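Clear the dividers out of a bench drawer and put two long tools in it

TASK

The dividers in the drawer of the little bench cabinet are in the way: two long tools are to live there. Pull the drawer open by its handle, slide every divider up out of its slots and stand each one fully down in a free slot of its own in the wooden bench rack, then lay the pin hammer and the marking gauge in the drawer and push it fully shut. Don't knock over or shift the mug, the goblet or the turned finial.

Things in the scene. Friction and masses are not known exactly. Their poses are not given: they have to be found in the camera images.
- cabinet: low dark wooden bench-top cabinet with one drawer, fixed to the worktop, 240 mm front to back, 334 mm wide, 111 mm high; origin at the middle of its underside on the worktop; its own -x is its front (the drawer's side), y along its width, z up. The front edge of its top board lies at x = -0.110. Two tins stand on the back half of its top.
- drawer (a joint): how far the cabinet's drawer is pulled out, m: 0 fully shut, 0.225 at the stop; it slides along the cabinet's -x; about 2 N of friction, no spring, no catch, it stays where it is left.
- drawer_handle (a point): middle of the drawer's handle, a level round steel bar 11 mm thick and 120 mm long along the cabinet's y, its axis 42 mm in front of the drawer's front face (36 mm gap) and 27 mm below the top of the cabinet; the two posts stand 51 mm either side of the middle. Moves with the drawer; axes as the cabinet's.
- drawer_floor (a point): middle of the drawer's inner floor, 26 mm above the worktop; moves with the drawer, axes as the cabinet's. Inside: 196 mm front to back (x), 284 mm across (y); sides and back 56 mm high; front 16 mm thick, 76 mm above the floor. Whatever lies in it must be under 73 mm high to pass below the cabinet's top. With the drawer at its stop this point is 121 mm in front of the top board's edge.
- drawer_strip (a point): middle of the wooden slotted strip along the inside of the drawer's front, on its top edge, 50 mm above the drawer floor; a like strip runs along the inside of the back. Each is 8 mm thick (180 mm are clear between them) with three 10 mm slots down to the floor at y = -0.071, 0 and 0.071. Moves with the drawer, axes as the cabinet's.
- divider_a: loose plywood drawer divider, a plain panel 192 long, 6 thick, 55 mm high, 45 g; two or three alike are present. Origin: middle of its lower edge; x along its length, y through it, z up. At the start it stands on the drawer floor in one of the three slots, its length front to back (either end forward), its top edge 5 mm above the slotted strips, 1 mm below the drawer's sides.
- divider_b: loose plywood drawer divider, a plain panel 192 long, 6 thick, 55 mm high, 45 g; two or three alike are present. Origin: middle of its lower edge; x along its length, y through it, z up. At the start it stands on the drawer floor in one of the three slots, its length front to back (either end forward), its top edge 5 mm above the slotted strips, 1 mm below the drawer's sides.
- divider_c: loose plywood drawer divider, a plain panel 192 long, 6 thick, 55 mm high, 45 g; two or three alike are present. Origin: middle of its lower edge; x along its length, y through it, z up. At the start it stands on the drawer floor in one of the three slots, its length front to back (either end forward), its top edge 5 mm above the slotted strips, 1 mm below the drawer's sides.
- rack_seat (a point): middle of the upper face of the rack's base board, 12 mm above the worktop, on which panels come to rest; fixed. Base 132 (x) by 176 mm (y). Two comb boards 14 mm thick stand along y at x = -0.050 and 0.050, teeth 46 mm high, four 11 mm slots at y = -0.066, -0.022, 0.022, 0.066. A panel stands in a slot of both boards, its length along x, centred, overhanging at both ends.
- rack_template (a point): foot of a fixed plywood profile template, 176 mm long, up to 67 mm high, that fills the rack's slot at y = 0.066; the other three slots are free.
- pin_hammer: pin hammer, 240 mm long, 96 mm over its head, 23 mm thick, 0.3 kg, lying flat; origin at the middle of its length on its underside; wooden handle along its y, about 24 mm wide and high, butt at y = 0.120; steel head across x at y = -0.108; balances near y = -0.025.
- marking_gauge: beech marking gauge, 200 mm long, 0.17 kg; origin at the middle of its length, at the level of its underside; square beam 18 x 18 mm along its y, its underside 18 mm up, from y = -0.100 to 0.100; block (stock) 62 mm wide (x), from y = -0.022 to 0.002, 52 mm high, with a thumbscrew on top to 68 mm; balances near y = -0.005.
- finial: turned wooden finial, 48 mm across, 119 mm tall, standing; origin under its middle. Leave it alone.
- mug: white mug, 92 mm across with a handle, 95 mm tall; origin under its middle. Leave it alone.
- goblet: turned wooden goblet, 61 mm across, 118 mm tall, standing; origin under its middle. Leave it alone.

How it is judged:
By the outcome, as a careful person would: the job done as asked, in the order asked, and still so for the second after the job is handed in, with the robot touching nothing.
Of divider_a, divider_b, divider_c only 2 to 3 are there at a start; the rules pass over those that are not, and their reading is None.
At some moment in a run one of pin_hammer, marking_gauge may be knocked a few centimetres aside while the robot is not near it.
It also fails if it takes over 210 s, if anything falls off the work surface, if the arm or the gripper's body presses on something with over 40 N, if the wrist force passes 120 N, or if a joint passes its speed limit or range.

ROBOT

A 7-joint arm with a two-finger parallel gripper is mounted at the origin on a cart in front of the work surface, level with it; the furniture and walls round the work are solid. World frame = base frame: x ahead of the robot, y to its left, z up, the work surface at z = 0. Lengths are in m, angles in rad, forces in N, time in s.
With the tool pointing down it reaches from about 0.375 to 0.925 m from the base axis. Payload 3.1 kg.
Tool frame: the origin (TCP) lies between the finger pads; the fingertips stand 19 mm ahead of it and the grasp point (between the pads) is the TCP; z points along the fingers, y is the line along which they close (so a half turn about z gives the same grasp; the last joint's range is limited). The gripper opens to 85 mm and grips with 20 to 120 N. Pads are 22 mm wide; open, the fingers measure 114 mm over their backs; the gripper's body (76 mm by 85 mm) begins 54 mm behind the grasp point. The pads swing forward as they close: fully open they stand 13 mm farther back than shut.
Start: joints at [1.206, 0.383, 0.044, 1.598, -0.018, 1.161, -0.05], TCP at [0.171, -0.627, 0.25] pointing down, gripper open.
Joint ranges: [-2.61, 2.61], [-0.41, 2.15], [-1.48, 1.57], [0, 2.5], [-1.57, 4.71], [0.05, 1.97], [-2.85, 2.85]. Speed limits (rad/s): [2.79, 2.79, 3.14, 3.14, 3.14, 3.14, 3.14].

INTERFACE

Orientations are given as a unit quaternion [x, y, z, w].
In Python, from bench import move_ptp, movel, move_j, move_gripper, pause, inverse_kinematics, read_camera, camera_params, MotionError, sign_off, look_for, tip_of, read_time_s, read_qpos, read_joint_vel, read_effort, read_eef_pos, read_tcp_rot, read_ft_force, read_ft_torque, read_finger_gap, read_grasp_force gives the robot as it stands. Calls block until the motion is done:
- move_ptp(position, orientation): joint-space move of the TCP to a pose.
- movel(position, orientation=None, speed=0.15): straight line of the TCP; orientation=None keeps the orientation; speed is the mean speed in m/s.
- move_j(angles): joint-space move.
- move_gripper(opening, effort=None): finger opening in m; effort is the grip in N (None keeps the last); returns when the fingers have stopped.
- pause(seconds).
- inverse_kinematics(position, orientation): joint angles nearest the present ones, or None.
- read_camera(name): name is "scene" or "top" or "wrist"; returns the picture (480x640x3 uint8, red, green, blue); there is no depth.
- camera_params(name): a dict with "K" (3x3 intrinsics, pixels), "camera_from_world" (4x4, takes a point from world to camera coordinates). Camera axes: x right, y down, z forward; pixel columns grow to the right and rows downward; lengths in m; the calibration is good to about 2 mm. The wrist camera is an equidistant fisheye: a pixel r from the principal point sees the ray r / f radians off the axis. A picture is of the moment at which its call begins: read the wrist's pose just before it. camera_params takes no time and is no camera call; for the wrist camera it gives the pose at the moment of the call.
A pose or a line that the arm cannot do raises MotionError and nothing moves.
- sign_off(): hands the job in; it is judged then, once.
Trained networks look in the newest picture that a camera, given by its name, has taken for a name from the list of things; names that differ only in an ending like _2 or _b are one class to them, and where a whole thing is asked for, a point or a joint stands for the part that bears it (a point fixed in the world has none). Each returns a list of dicts, best first, with "confidence" (0 to 1); they miss things now and then, are a little off and sometimes report something else, mostly with a low value. They report only what shows in the picture. A call takes as long as a camera call.
- look_for(camera, name): "at" ([column, row] in pixels, amid what is visible of it).
- tip_of(camera, name): "at" ([column, row] in pixels: a listed point, or the origin of a listed thing).
Readings, each from a call of its own:
- read_time_s(): time.
- read_qpos(): joint angles.
- read_joint_vel(): joint speeds.
- read_effort(): joint torques, N m.
- read_eef_pos(): TCP position.
- read_tcp_rot(): TCP orientation.
- read_ft_force(): force on the tool from outside, world axes, zero at the start.
- read_ft_torque(): the same for the moment, N m.
- read_finger_gap(): finger opening in m.
- read_grasp_force(): force on a finger pad.
Only numpy, scipy, OpenCV 4.12 (cv2) and the standard library are available. Lean on these libraries where they do the work, as an engineer would, in place of code of your own. Each camera call takes 0.05 s, during which the arm holds its last target. There are 200 camera calls.

## Working session

There is one attempt and no reset: what is moved stays moved. The work goes in short steps, each a Python script; the robot and the scene stay as the last script left them, time stands still between calls to the robot, and variables do not carry over. Pictures are saved under pics/ and viewed, at most 14 in all, crops included, and the job is handed in when it is done.

```bash
ls; mkdir -p pics; cat > h.py <<'E'
import numpy as np, cv2
from bench import *
from scipy.spatial.transform import Rotation as R
def save(cam,name):
    im=read_camera(cam); cv2.imwrite('pics/'+name,im[:,:,::-1]); return im
def ray(cam,px,P=None):
    P=P or camera_params(cam); K=np.array(P['K']); T=np.array(P['camera_from_world'])
    x=(px[0]-K[0,2])/K[0,0]; y=(px[1]-K[1,2])/K[1,1]
    if cam=='wrist':
        r=np.hypot(x,y); s=np.sinc(r/np.pi); d=np.array([x*s,y*s,np.cos(r)])
    else: d=np.array([x,y,1.])
    return -T[:3,:3].T@T[:3,3], T[:3,:3].T@d
def atz(cam,px,z,P=None):
    o,d=ray(cam,px,P); return o+d*(z-o[2])/d[2]
def proj(cam,p,P=None):
    P=P or camera_params(cam); K=np.array(P['K']); T=np.array(P['camera_from_world'])
    c=T[:3,:3]@np.array(p)+T[:3,3]
    if cam=='wrist':
        n=np.hypot(c[0],c[1]); th=np.arctan2(n,c[2]); x,y=c[0]/n*th,c[1]/n*th
    else: x,y=c[0]/c[2],c[1]/c[2]
    return np.array([K[0,0]*x+K[0,2],K[1,1]*y+K[1,2]])
def down(yaw):  # tool down; closing line (tool y) at world angle yaw
    c,s=np.cos(yaw),np.sin(yaw)
    return R.from_matrix(np.array([[s,c,0],[-c,s,0],[0,0,-1.]])).as_quat().tolist()
E
python3 - <<'E'
from h import *
print(read_tcp_rot(), read_eef_pos())
Z={'cabinet':0,'drawer_handle':.084,'drawer_floor':.026,'drawer_strip':.076,'divider_a':.026,'rack_seat':.012,'rack_template':.012,'pin_hammer':0,'marking_gauge':0,'finial':0,'mug':0,'goblet':0}
for cam in('scene','top'):
    save(cam,cam+'0.png'); P=camera_params(cam)
    T=np.array(P['camera_from_world']);print(cam,(-T[:3,:3].T@T[:3,3]).round(3))
    for n,z in Z.items():
        r=tip_of(cam,n); 
        print(n,[(np.round(a['at']).tolist(),round(a['confidence'],2),atz(cam,a['at'],z,P)[:2].round(3).tolist()) for a in r[:3]])
E
```

```text
pics
[ 9.91111834e-01  1.33024860e-01 -2.26609261e-04 -1.29158511e-03] [ 0.17112059 -0.62614603  0.24887965]
scene [-0.079 -0.721  1.232]
cabinet [([278.0, 188.0], 0.68, [0.696, 0.365]), ([333.0, 291.0], 0.42, [0.531, -0.103])]
drawer_handle [([255.0, 199.0], 0.87, [0.553, 0.299]), ([278.0, 191.0], 0.59, [0.633, 0.278])]
drawer_floor []
drawer_strip [([265.0, 188.0], 0.67, [0.617, 0.329])]
divider_a []
rack_seat [([330.0, 289.0], 0.58, [0.524, -0.098]), ([322.0, 239.0], 0.56, [0.642, 0.067])]
rack_template [([314.0, 277.0], 0.74, [0.52, -0.032])]
pin_hammer [([409.0, 388.0], 0.74, [0.465, -0.465]), ([319.0, 239.0], 0.51, [0.642, 0.082])]
marking_gauge [([376.0, 360.0], 0.78, [0.46, -0.351])]
finial [([276.0, 187.0], 0.73, [0.695, 0.373]), ([454.0, 402.0], 0.69, [0.523, -0.568])]
mug [([181.0, 199.0], 0.87, [0.407, 0.553])]
goblet [([319.0, 240.0], 0.98, [0.639, 0.08]), ([330.0, 290.0], 0.17, [0.529, -0.093])]
top [ 0.386 -0.01   1.525]
cabinet [([214.0, 206.0], 0.85, [0.69, 0.374])]
drawer_handle [([225.0, 246.0], 0.59, [0.546, 0.311])]
drawer_floor []
drawer_strip [([219.0, 226.0], 0.86, [0.612, 0.335])]
divider_a []
rack_seat [([358.0, 254.0], 0.63, [0.531, -0.116])]
rack_template [([336.0, 258.0], 0.82, [0.516, -0.042])]
pin_hammer [([463.0, 273.0], 0.96, [0.469, -0.466]), ([335.0, 262.0], 0.21, [0.503, -0.041])]
marking_gauge [([430.0, 275.0], 0.75, [0.463, -0.356])]
finial [([497.0, 257.0], 0.55, [0.523, -0.58]), ([357.0, 252.0], 0.4, [0.536, -0.115])]
mug [([156.0, 290.0], 0.98, [0.406, 0.555])]
goblet [([303.0, 223.0], 0.76, [0.633, 0.07]), ([221.0, 230.0], 0.16, [0.61, 0.345])]
```

```bash
python3 - <<'E'
import cv2
im=cv2.imread('pics/top0.png'); cv2.imwrite('pics/top0c.png',cv2.resize(im[150:350,120:520],(800,400),interpolation=cv2.INTER_CUBIC))
E
```

```text
(no output)
```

View pics/scene0.png

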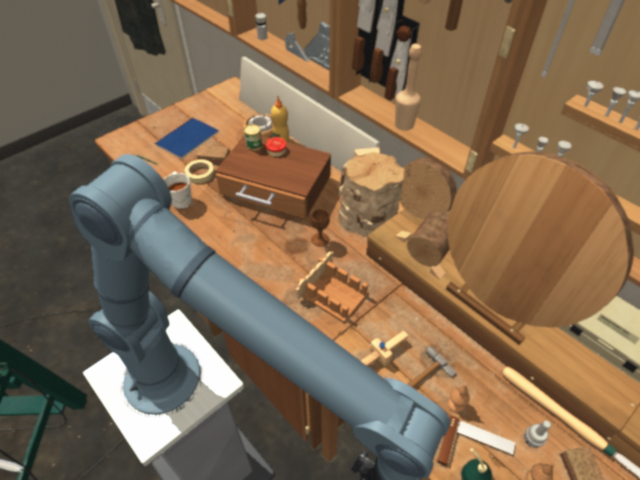

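View pics/top0c.png

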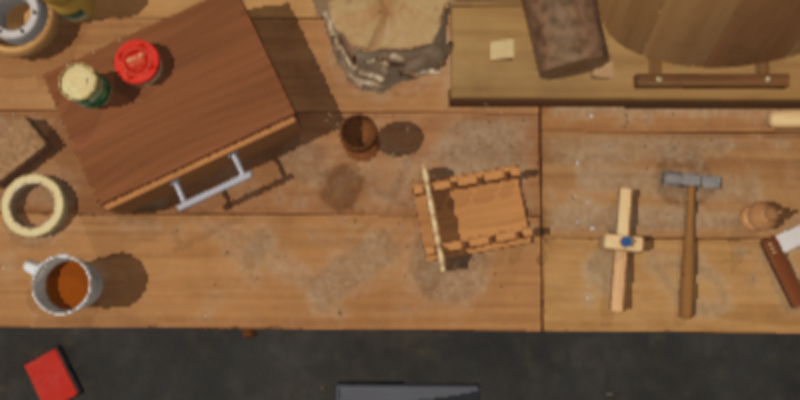

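The pictures show the cabinet at upper left, with its front toward the robot and handle ends at crop px (180,207) and (248,176). The rack is at centre, with its template on the left from (425,168) to (443,268). The gauge is at (625,242), and the hammer is at (690,245) with its head facing away from the robot. Next I'll work out the yaws and look from near.

```bash
python3 - <<'E'
from h import *
f=lambda u,v,z:atz('top',(120+u/2,150+v/2),z)[:2]
def yaw(a,b): d=b-a; return round(np.degrees(np.arctan2(d[1],d[0])),1)
a,b=f(296,118,.111),f(105,208,.111);print('front edge',a,b,np.linalg.norm(b-a),'yaw',yaw(a,b)-90)
a2,b2=f(248,176,.09),f(180,207,.09);print('handle',a2,b2,(a2+b2)/2,yaw(a2,b2)-90)
c=yaw(a,b)-90
t=yaw(f(443,268,.06),f(425,168,.06));print('template yaw',t)
print('gauge y dir',yaw(f(627,188,.036),f(618,310,.036)),'hammer',yaw(f(690,185,.02),f(687,315,.02)))
cy=np.radians(c)
hp=np.array([.548,.306,.2])
move_ptp([.35,0,.35],down(0));
for y in (cy,cy+np.pi):
    q=inverse_kinematics(hp.tolist(),down(y)); print(y,q)
move_ptp(hp.tolist(),down(cy))
P=camera_params('wrist'); save('wrist','w1.png')
for n,z in (('drawer_handle',.084),('drawer_strip',.076),('cabinet',0)):
    print(n,[(np.round(a['at']),round(a['confidence'],2),atz('wrist',a['at'],z,P)[:2].round(4)) for a in tip_of('wrist',n)[:2]])
print(read_time_s(),read_eef_pos())
E
```

```text
front edge [0.66045979 0.17381343] [0.51594389 0.46838406] 0.328110808439842 yaw 26.099999999999994
handle [0.57050587 0.25057475] [0.52034521 0.35670667] [0.54542554 0.30364071] 25.299999999999997
template yaw 10.4
gauge y dir 174.5 hammer 176.9Traceback (most recent call last):
  File "<stdin>", line 11, in <module>
  File "h.py", line 24, in down
    return R.from_matrix(np.array([[s,c,0],[-c,s,0],[0,0,-1.]])).as_quat().tolist()
           ~~~~~~~~~~~~~^^^^^^^^^^^^^^^^^^^^^^^^^^^^^^^^^^^^^^^^
  File "scipy/spatial/transform/_rotation.pyx", line 1143, in scipy.spatial.transform._rotation.Rotation.from_matrix
ValueError: Non-positive determinant (left-handed or null coordinate frame) in rotation matrix 0: [[ 0.  1.  0.]
 [-1.  0.  0.]
 [ 0.  0. -1.]].
```

```bash
sed -i 's/\[\[s,c,0\],\[-c,s,0\]/[[-s,c,0],[c,s,0]/' h.py; python3 - <<'E'
from h import *
cy=np.radians(25.8)
hp=np.array([.548,.306,.2])
for y in (0,np.pi):
  print(inverse_kinematics([.4,0,.35],down(y)))
for y in (cy,cy+np.pi):
    print(y,inverse_kinematics(hp.tolist(),down(y)))
move_ptp([.4,0,.35],down(np.pi))
for y in (cy,cy+np.pi):
    q=inverse_kinematics(hp.tolist(),down(y)); print(y,q)
    if q is not None: best=y
move_ptp(hp.tolist(),down(best))
P=camera_params('wrist'); save('wrist','w1.png')
for n,z in (('drawer_handle',.084),('drawer_strip',.076),('cabinet',0)):
    print(n,[(np.round(a['at']),round(a['confidence'],2),atz('wrist',a['at'],z,P)[:2].round(4)) for a in tip_of('wrist',n)[:2]])
print(read_time_s(),read_eef_pos())
E
```

```text
[ 0.75974434 -0.20713514 -0.73714482  1.98621084 -0.14348042  1.31230081
  0.07025544]
[-1.11530178 -0.39371627  0.80321792  2.046416    0.28479182  1.38366933
  2.73531342]
0.45029494701453704 [ 0.17214648  0.60422321 -1.010018    1.66299801  0.54609656  1.1846303
 -0.52151202]
3.59188760060433 [ 0.29187324  0.75136041 -1.24621688  1.6583648   0.73975442  1.28619533
  2.49362693]
0.45029494701453704 [-1.1737018   0.48567541  0.77943947  1.72955838 -0.38030835  1.0841317
  0.17962091]
3.59188760060433 [-0.10070354  0.46004949 -0.6061287   1.67533253  0.28824787  1.09684612
  2.8008824 ]
drawer_handle [(array([327., 238.]), 0.82, array([0.5491, 0.3043]))]
drawer_strip [(array([233., 234.]), 0.93, array([0.6088, 0.3322]))]
cabinet [(array([155., 212.]), 0.56, array([0.697 , 0.3736]))]
5.2917 [0.54804535 0.30611456 0.20105906]
```

View pics/w1.png

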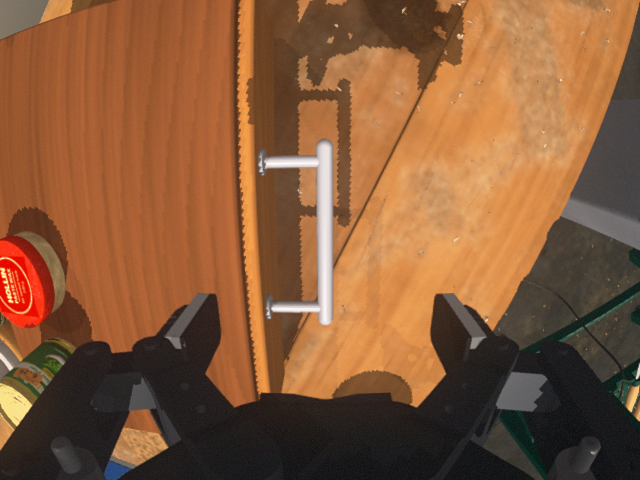

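The handle bar ends are at (325,141) and (325,324), with both posts clear. I'll move to a well-conditioned posture, grasp and pull.

```bash
python3 - <<'E'
from h import *
P=camera_params('wrist')
a,b=[atz('wrist',p,.088,P) for p in ((325,141),(325,324))]
e=[atz('wrist',p,.111,P) for p in ((237,20),(258,395))]
d=b-a;print(a,b,np.linalg.norm(d),np.degrees(np.arctan2(d[1],d[0]))-90, np.degrees(np.arctan2(*(e[1]-e[0])[[1,0]]))-90)
m=(a+b)/2; print(m)
cy=np.arctan2(d[1],d[0])-np.pi/2
move_j([-0.5,.383,.044,1.598,-.018,1.161,0])
ax=np.array([np.cos(cy),np.sin(cy),0])
hp=np.array([.549,.3045,.20]); hp[:2]=(hp[:2]+m[:2])/2
print('hp',hp,'cy',cy)
print(inverse_kinematics(hp,down(cy)))
move_ptp(hp.tolist(),down(cy)); print(read_qpos().round(2))
g=hp.copy(); g[2]=.086
end=g-ax*.226; print('end',end,inverse_kinematics(end.tolist(),down(cy)))
P=camera_params('wrist'); read_camera('wrist')
print([(np.round(a['at']),round(a['confidence'],2),atz('wrist',a['at'],.084,P)[:2].round(4)) for a in tip_of('wrist','drawer_handle')[:2]])
np.save('cy.npy',cy)
E
```

```text
[0.57792802 0.24745179 0.088     ] [0.52233593 0.36212169 0.088     ] 0.1274349485450601 25.864155702518417 26.304722050224655
[0.55013197 0.30478674 0.088     ]
hp [0.54956599 0.30464337 0.2       ] cy 0.4514146752574133
[-0.58295641  0.38943763  0.0138466   1.69884823 -0.00604887  1.05334833
 -0.11573963]
[-0.58  0.39  0.01  1.7  -0.01  1.05 -0.12]
end [0.34620421 0.20605337 0.086     ] [-0.61747935  0.16972214 -0.02315257  2.29266452  0.0062245   0.67926008
 -0.19372762]
[(array([328., 242.]), 0.69, array([0.5505, 0.3055]))]
```

```bash
python3 - <<'E'
from h import *
cy=np.load('cy.npy'); ax=np.array([np.cos(cy),np.sin(cy),0])
g=np.array([.5500,.305,.086]); Q=down(cy)
move_gripper(.042,60)
movel([g[0],g[1],.16],Q); movel(g.tolist(),Q,.08); print(read_ft_force().round(1))
move_gripper(0.0,60); print('gap',read_finger_gap(),read_grasp_force())
for s in (.1,.2,.219,.224): 
    movel((g-ax*s).tolist(),Q,.12); f=read_ft_force(); print(s,f.round(1),read_eef_pos().round(4))
    if abs(f@ax)>15: break
move_gripper(.042); p=read_eef_pos(); movel([p[0],p[1],.2],Q)
q=(p[:2]+ax[:2]*.156).tolist()+[.30]   # above drawer floor middle
move_ptp(q,down(cy+np.pi/2)); print(read_qpos().round(2))
P=camera_params('wrist'); save('wrist','w2.png')
for n,z in (('drawer_handle',.084),('drawer_strip',.076),('drawer_floor',.026),('divider_a',.026)):
    print(n,[(np.round(a['at']),round(a['confidence'],2),atz('wrist',a['at'],z,P)[:2].round(4)) for a in tip_of('wrist',n)[:4]])
print(read_time_s(),p,q)
E
```

```text
[ 0.8  0.1 -0.2]
gap 0.009202862738705034 58.62778723239899
0.1 [-1.5 -1.5  6.8] [0.4605 0.2614 0.0867]
0.2 [-0.1 -1.7  8.8] [0.3698 0.2171 0.0867]
0.219 [-0.6 -2.   9.4] [0.3524 0.2086 0.0866]
0.224 [ 0.8 -2.5 10.4] [0.3484 0.2067 0.0866]
[-0.59  0.17  0.01  1.76 -0.    1.21  1.44]
drawer_handle [(array([326.,  47.]), 0.69, array([0.3515, 0.2094]))]
drawer_strip [(array([322., 110.]), 0.56, array([0.4063, 0.2314]))]
drawer_floor [(array([325., 199.]), 0.3, array([0.487 , 0.2743]))]
divider_a [(array([388., 202.]), 0.9, array([0.4595, 0.3372])), (array([325., 199.]), 0.78, array([0.4871, 0.2744])), (array([262., 201.]), 0.77, array([0.5192, 0.2132]))]
16.1333 [0.34766256 0.20704714 0.08550143] [0.48803617157553003, 0.27510041248426026, 0.3]
```

View pics/w2.png

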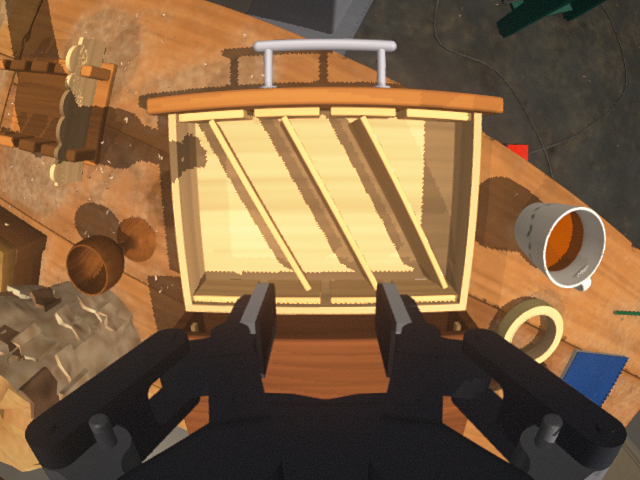

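```bash
python3 - <<'E'
from h import *
im=cv2.imread('pics/w2.png'); cv2.imwrite('pics/w2c.png',cv2.resize(im[80:320,155:495],(800,565),interpolation=cv2.INTER_CUBIC))
E
```

```text
(no output)
```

View pics/w2c.png

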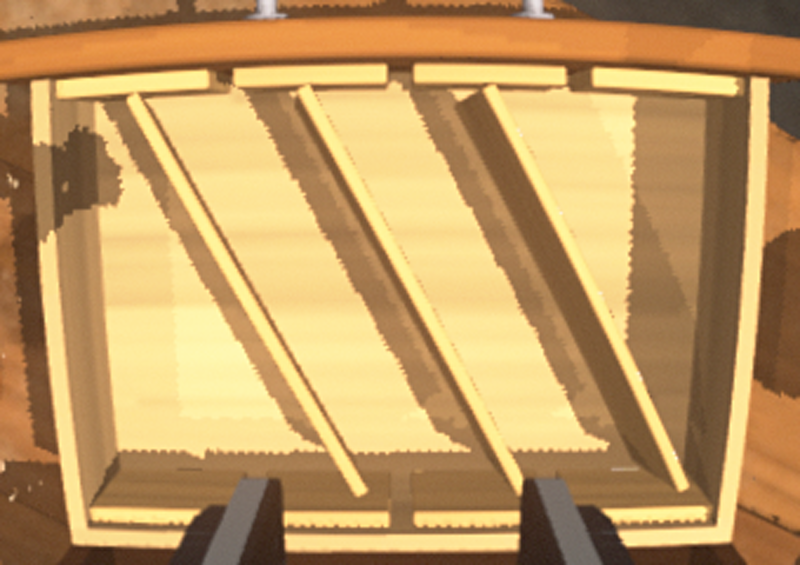

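All three dividers stand at a slant, out of line with the slots; crop px (135,97)→(360,492), (303,90)→(515,488) and (488,90)→(683,488). I'll measure their top edges at z=0.081 and the rack.

```bash
python3 - <<'E'
from h import *
cy=np.load('cy.npy'); P=camera_params('wrist')
ax=np.array([np.cos(cy),np.sin(cy)]); ay=np.array([-ax[1],ax[0]])
O=np.array([.488,.2747])
for A,B in (((135,97),(360,492)),((303,90),(515,488)),((488,90),(683,488))):
    a,b=[atz('wrist',(155+.425*u,80+.4248*v),.081,P)[:2] for u,v in (A,B)]
    d=b-a; m=(a+b)/2
    print('mid',m.round(4),'local',((m-O)@ax).round(4),((m-O)@ay).round(4),'len',np.linalg.norm(d).round(4),'ang',np.degrees(np.arctan2(d[1],d[0])).round(1))
for n,p in (('stripL',(0,0)),):
  for u,v in ((398,75),(222,80),(578,78),(402,500)):
    w=atz('wrist',(155+.425*u,80+.4248*v),.076,P)[:2]; print('slot',w.round(4),((w-O)@ax).round(4),((w-O)@ay).round(4))
move_gripper(.085)
rk=np.array([.528,-.106])
move_ptp([.36,-.12,.30],down(np.radians(100)));print(read_qpos().round(2))
P=camera_params('wrist'); save('wrist','w3.png')
for n,z in (('rack_seat',.012),('rack_template',.012)):
    print(n,[(np.round(a['at']),round(a['confidence'],2),atz('wrist',a['at'],z,P)[:2].round(4)) for a in tip_of('wrist',n)[:4]])
E
```

```text
mid [0.5134 0.2189] local -0.0015 -0.0613 len 0.1881 ang 53.8
mid [0.4835 0.2787] local -0.0023 0.0056 len 0.1859 ang 53.7
mid [0.4522 0.3452] local -0.0015 0.0791 len 0.1892 ang 54.5
slot [0.4072 0.2343] -0.0903 -0.0011
slot [0.438  0.1719] -0.0898 -0.0707
slot [0.3758 0.2982] -0.0907 0.0701
slot [0.5664 0.3135] 0.0875 0.0007
[-0.22 -0.24  0.38  2.14  0.09  1.23  1.86]
rack_seat [(array([310., 328.]), 0.91, array([ 0.5282, -0.1082]))]
rack_template [(array([366., 327.]), 0.78, array([ 0.515 , -0.0388]))]
```

View pics/w3.png

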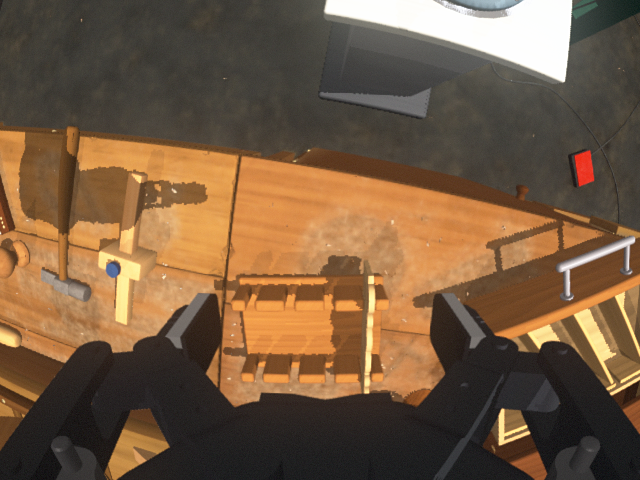

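The rack is partly hidden by the gripper body. I'll take one better-centred look at the rack with the half-turned tool, which is the yaw I'll use to place.

```bash
python3 - <<'E'
from h import *
move_gripper(.085)
move_ptp([.43,-.11,.27],down(np.radians(10.6-90)));print(read_qpos().round(2))
P=camera_params('wrist'); save('wrist','w4.png'); T=np.array(P['camera_from_world']); print((-T[:3,:3].T@T[:3,3]).round(3))
for n,z in (('rack_seat',.012),('rack_template',.012)):
    print(n,[(np.round(a['at']),round(a['confidence'],2),atz('wrist',a['at'],z,P)[:2].round(4)) for a in tip_of('wrist',n)[:4]])
c=np.array([.5285,-.108]);t=np.radians(10.6);rx=np.array([np.cos(t),np.sin(t)]);ry=np.array([-rx[1],rx[0]])
im=cv2.imread('pics/w4.png')
for sx in(-.057,-.043,.043,.057):
  for sy in (-.066,-.022,.022,.066):
    for e in (-.0055,.0055):
      p=c+rx*sx+ry*(sy+e); u=proj('wrist',[*p,.058],P); cv2.circle(im,tuple(np.round((u)*16).astype(int).tolist()),16,(255,0,0),-1,shift=4)
u0=proj('wrist',[*c,.03],P).astype(int);x0,y0=max(u0[0]-110,0),max(u0[1]-82,0)
print(x0,y0); cr=im[y0:y0+165,x0:x0+220]; cv2.imwrite('pics/w4c.png',cv2.resize(cr,(800,600),interpolation=cv2.INTER_CUBIC))
E
```

```text
[ 0.03 -0.04  0.12  2.05  0.01  1.13 -1.23]
[ 0.497 -0.098  0.393]
rack_seat [(array([340., 114.]), 0.56, array([ 0.524 , -0.1078]))]
rack_template [(array([274., 113.]), 0.72, array([ 0.513 , -0.0418])), (array([ 17., 188.]), 0.41, array([0.3845, 0.3052]))]
232 26
```

View pics/w4c.png

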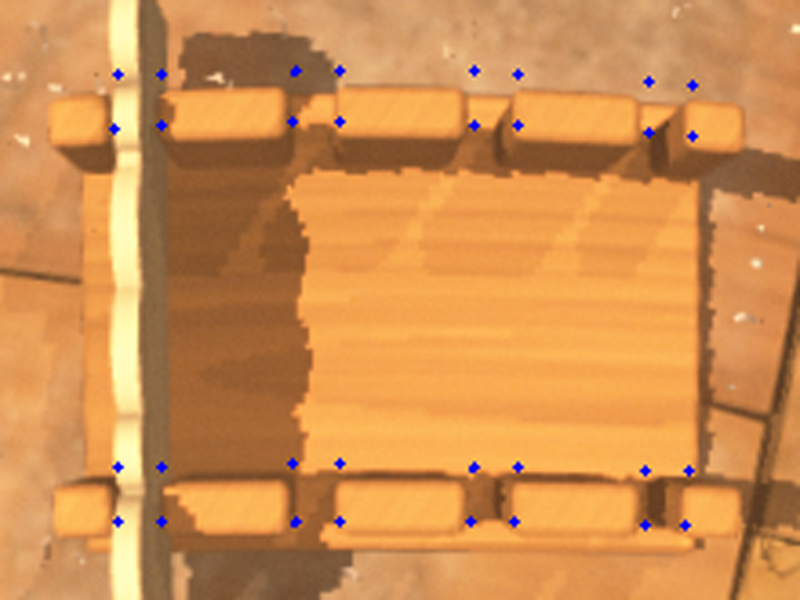

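The rack is 3.6 mm nearer and 1.7 mm to the left of my prediction, with the yaw good. The corrected centre is (.5247,-.1070), which agrees with the detector. I'll take the first divider.

```bash
cat >> h.py <<'E'
RC=np.array([.5247,-.1070]); RT=np.radians(10.7)
def rackp(y,x=0,z=.0): 
    rx=np.array([np.cos(RT),np.sin(RT)]); ry=np.array([-rx[1],rx[0]]); return [*(RC+rx*x+ry*y),z]
RQ=down(RT-np.pi/2)
def pick(m,ang):
    Q=down(np.radians(ang)-np.pi/2)
    move_ptp([*m,.16],Q); move_gripper(.040,60); movel([*m,.062],Q,.08); print('ft',read_ft_force().round(1))
    move_gripper(0,60); print('gap',read_finger_gap(),read_grasp_force())
    movel([*m,.27],Q,.15)
E
python3 - <<'E'
from h import *
pick([.5134,.2189],53.9)
move_ptp(rackp(-.066,0,.25),RQ); movel(rackp(-.066,0,.115),RQ)
P=camera_params('wrist'); im=save('wrist','w5.png'); print(read_finger_gap(),read_eef_pos(),read_time_s(),read_ft_force())
E
```

```text
ft [-0.3 -0.1 -0.8]
gap 0.005279879781189595 58.555498123168945
0.0053998353789913795 [ 0.53813151 -0.17206011  0.11629865] 29.0083 [-1.43109414 -0.420466   -0.27530965]
```

View pics/w5.png

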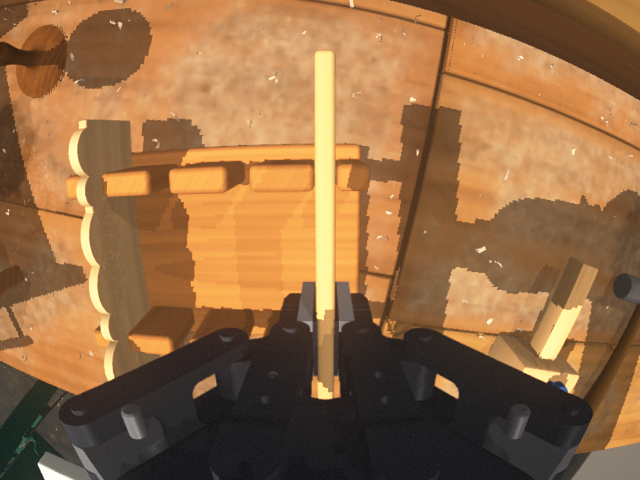

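The panel runs straight up the picture at column 325, and its slot lies at (325,176), so they are aligned. Lowering it.

```bash
cat >> h.py <<'E'
def lower(y,zend=.048,dx=0):
    f0=read_ft_force()
    for z in (.10,.092,.084,.076,.068,.060,.054,zend+.001,zend):
        movel(rackp(y,dx,z),RQ,.06); f=read_ft_force()-f0
        print(z,f.round(1),read_eef_pos()[2].round(4))
        if abs(f[2])>8 and z>.056: print('JAM'); return False
        if f[2]>6: break
    move_gripper(.030); print('gap',read_finger_gap())
    p=read_eef_pos(); movel([p[0],p[1],.26],RQ,.2); return True
E
python3 - <<'E'
from h import *
if lower(-.066):
    move_gripper(.04)
    pick([.4835,.2787],53.8)
    move_ptp(rackp(-.022,0,.25),RQ); movel(rackp(-.022,0,.115),RQ)
    save('wrist','w6.png'); print(read_finger_gap(),read_time_s())
E
```

```text
0.1 [ 1.8  0.2 -0. ] 0.0993
0.092 [ 1.2 -0.3 -0.3] 0.0914
0.084 [ 1.5  0.2 -0.8] 0.0834
0.076 [1.5 0.3 0.2] 0.0754
0.068 [0.7 0.9 0. ] 0.0674
0.06 [ 1.3  0.3 -0.5] 0.0594
0.054 [ 1.9 -0.  -0.6] 0.0535
0.049 [ 1.9  1.3 -0.5] 0.0488
0.048 [-0.7  0.3  5.6] 0.0486
gap 0.03019550362922743
ft [-0.2  0.4  1. ]
gap 0.005365876056362782 58.7259578704834
0.005478285659137706 41.2417
```

```bash
ls pics
```

```text
scene0.png
top0.png
top0c.png
w1.png
w2.png
w2c.png
w3.png
w4.png
w4c.png
w5.png
w6.png
```

View pics/w6.png

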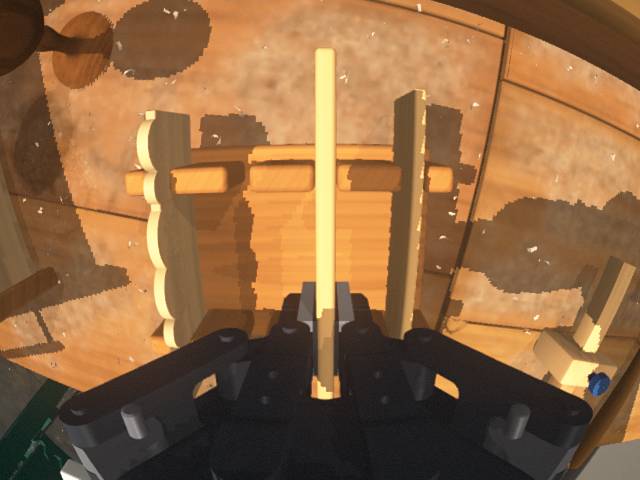

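The first panel stands in its slot (column 410). The second is aligned at column 325, with its slot between 313 and 338. Continuing with the second and third.

```bash
python3 - <<'E'
from h import *
if lower(-.022):
    move_gripper(.04)
    pick([.4522,.3452],54.3)
    move_ptp(rackp(.022,0,.25),RQ); movel(rackp(.022,0,.115),RQ); print(read_finger_gap())
    if lower(.022):
        move_ptp([.43,-.11,.27],RQ); save('wrist','w7.png')
        move_ptp([.37,-.38,.30],down(np.radians(-95)))   # over the tools
        print(read_qpos().round(2))
        P=camera_params('wrist'); save('wrist','w8.png')
        for n in ('pin_hammer','marking_gauge'):
            for cam in ('wrist','top'):
                if cam=='top': save('top','top_%s.png'%n)
                PP=P if cam=='wrist' else camera_params('top')
                print(n,cam,[(np.round(a['at']),round(a['confidence'],2),atz(cam,a['at'],0,PP)[:2].round(4)) for a in tip_of(cam,n)[:3]])
            read_camera('wrist')
        import json; json.dump({k:np.array(v).tolist() for k,v in P.items() if k in('K','camera_from_world')},open('P8.json','w'))
        print(read_time_s())
a=cv2.imread('pics/w7.png');b=cv2.imread('pics/w8.png')
cv2.imwrite('pics/w78.png',np.vstack([a[0:300],b[0:300]]))
E
```

```text
0.1 [-0.5  0.6  1.5] 0.0993
0.092 [-0.1  0.1  0.1] 0.0914
0.084 [-0.1 -0.4  0.3] 0.0834
0.076 [-0.6  1.   1.8] 0.0754
0.068 [0.2 0.1 0.9] 0.0674
0.06 [0.  0.2 1.1] 0.0594
0.054 [0.4 0.9 1.4] 0.0535
0.049 [0.2 0.1 0.3] 0.0488
0.048 [-0.9  0.6  4.8] 0.0485
gap 0.02993510887339716
ft [0.2 0.3 0.6]
gap 0.005080033532372723 58.74614417552948
0.0053235298668822565
0.1 [ 0.  -0.5  0.7] 0.0995
0.092 [-0.1 -0.6 -0.8] 0.0914
0.084 [-0.4 -0.   0.6] 0.0834
0.076 [-0.5 -0.4 -0.1] 0.0754
0.068 [ 0.1 -0.3 -0.6] 0.0674
0.06 [-0.7  0.2 -0.6] 0.0594
0.054 [ 0.5 -0.3  0.2] 0.0535
0.049 [-0.2  0.8  0.9] 0.0488
0.048 [-1.7  0.2  4.2] 0.0485
gap 0.0299097430906009
[ 0.5   0.11  0.23  1.84 -0.03  1.2  -0.91]
pin_hammer wrist [(array([399., 133.]), 0.95, array([ 0.44  , -0.4663]))]
pin_hammer top [(array([466., 286.]), 0.83, array([ 0.4271, -0.4739]))]
marking_gauge wrist [(array([293., 121.]), 0.62, array([ 0.4624, -0.3477])), (array([110.,  92.]), 0.56, array([ 0.5348, -0.1189]))]
marking_gauge top [(array([430., 275.]), 0.74, array([ 0.4618, -0.3564])), (array([211., 205.]), 0.64, array([0.6956, 0.383 ]))]
59.775
```

View pics/w78.png

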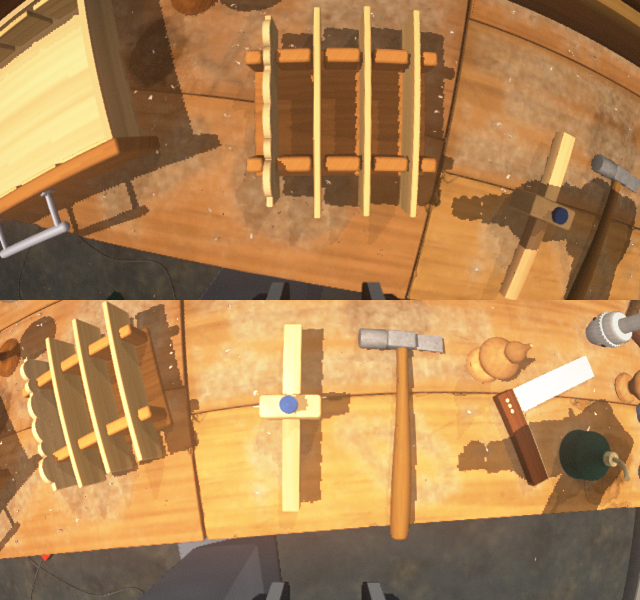

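All three panels stand in the rack slots. The hammer has been knocked toward the robot: head (402,40), butt (400,238) in w8. The gauge beam runs (292,24)–(290,211).

```bash
python3 - <<'E'
from h import *; import json
P=json.load(open('P8.json'))
f=lambda u,v,z:atz('wrist',(u,v),z,P)[:2]
def rep(n,h,b):
    d=b-h; print(n,'len',np.linalg.norm(d).round(4),'mid',((h+b)/2).round(4),'ydir',np.degrees(np.arctan2(d[1],d[0])).round(1)%360)
rep('hammer',f(403,30,.022),f(400,238,.018)); rep('hammer handle',f(403,60,.024),f(401,200,.024))
rep('gauge',f(292,24,.036),f(290,211,.036)); print('stock',f(290,105,.052))
cy=np.load('cy.npy'); print(np.degrees(cy))
# target feasibility: tool y dir in drawer = +-cabinet y
for s in (1,-1):
    q=inverse_kinematics([.47,.25,.2],down(cy+s*np.pi)); print(s,q)
E
```

```text
hammer len 0.2346 mid [ 0.4381 -0.4675] ydir 175.6
hammer handle len 0.1541 mid [ 0.443  -0.4664] ydir 175.4
gauge len 0.1999 mid [ 0.4653 -0.3487] ydir 174.4
stock [ 0.47549826 -0.35084715]
25.86415570251841
1 [-1.526701    0.41356475  1.16589122  1.9673154  -0.44054476  1.04756877
 -2.8524886 ]
-1 [-1.526701    0.41356475  1.16589122  1.9673154  -0.44054476  1.04756877
 -2.8524886 ]
```

```bash
cat >> h.py <<'E'
CY=float(np.load('cy.npy')); O=np.array([.488,.2749])
def dr(x,y,z):
    a=np.array([np.cos(CY),np.sin(CY)]); b=np.array([-a[1],a[0]]); return [*(O+a*x+b*y),z]
def fetch(p,yd,zg,op):
    Q=down(np.radians(yd+90))
    move_ptp([*p,.16],Q); move_gripper(op,80); movel([*p,zg],Q,.08); print('ft',read_ft_force().round(1))
    move_gripper(0,80); print('gap',read_finger_gap(),read_grasp_force())
    movel([*p,.06],Q,.08); movel([*p,.27],Q,.15); print('gap',read_finger_gap(),read_ft_torque().round(2))
def put(x,y,z):
    Q=down(CY); move_ptp(dr(x,y,.27),Q); movel(dr(x,y,.12),Q); f0=read_ft_force()
    save('wrist','put%d.png'%(read_time_s()))
    for zz in (z+.02,z+.008,z+.004,z+.002,z):
        movel(dr(x,y,zz),Q,.06); f=read_ft_force()-f0; print(zz,f.round(1))
        if f[2]>5: break
        if np.abs(f).max()>15: print('JAM'); return False
    return True
E
python3 - <<'E'
from h import *
d=np.radians(175.5); p=np.array([.4392,-.4670])-.025*np.array([np.cos(d),np.sin(d)])
read_camera('wrist'); P=camera_params('wrist')
print([(a['confidence'],atz('wrist',a['at'],0,P)[:2].round(4)) for a in tip_of('wrist','pin_hammer')[:1]])
fetch(p.tolist(),175.5,.022,.05)
move_ptp(dr(-.035,.037,.27),down(CY)); print(read_qpos().round(2),read_finger_gap(),read_time_s())
save('wrist','w9.png')
E
```

```text
[]
ft [ 0.4  0.2 -0.5]
gap 0.015362970306606188 78.3441547723487
gap 0.015414803649569759 [-0.03  0.01  0.01]
[-0.22  0.17 -0.48  1.85  0.09  1.15 -0.29] 0.014989952762694454 68.1333
```

View pics/w9.png

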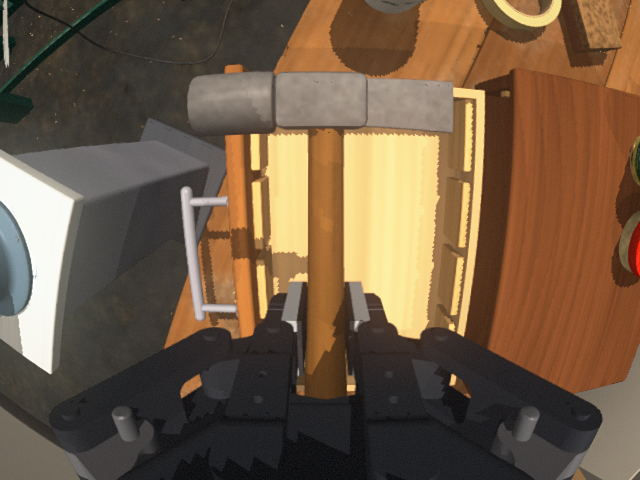

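The hammer is held square and level, head toward the cabinet's +y, and the drawer lies empty below. Putting it down 3 mm farther back than planned, then checking the gauge.

```bash
python3 - <<'E'
from h import *
if put(-.032,.035,.048):
    move_gripper(.040); print(read_finger_gap()); movel(dr(-.032,.035,.27),down(CY),.2)
    move_ptp([.37,-.30,.30],down(np.radians(-95)))
    P=camera_params('wrist'); save('wrist','w10.png')
    for n in ('marking_gauge',):
        print([(np.round(a['at']),round(a['confidence'],2),atz('wrist',a['at'],0,P)[:2].round(4)) for a in tip_of('wrist',n)[:3]])
    import json; json.dump({k:np.array(v).tolist() for k,v in P.items() if k in('K','camera_from_world')},open('P10.json','w'))
    save('top','top10.png'); print([(np.round(a['at']),round(a['confidence'],2),atz('top',a['at'],.0)[:2].round(4)) for n in('marking_gauge','pin_hammer') for a in tip_of('top',n)[:2]])
    print(read_time_s())
    a=cv2.imread('pics/w10.png')[:300]; b=cv2.imread('pics/top10.png')[170:350,120:520]
    cv2.imwrite('pics/w10c.png',np.vstack([a,cv2.resize(b,(640,288),interpolation=cv2.INTER_CUBIC)]))
E
```

```text
0.068 [ 1.1 -0.3  0.6]
0.056 [-0.3 -0.1 -0.8]
0.052000000000000005 [ 1.2  0.2 -0.6]
0.05 [-0.6  0.4 -0.2]
0.048 [ 0.1 -0.2  1.4]
0.04017232672401585
[(array([362., 112.]), 0.85, array([ 0.4649, -0.3478])), (array([152.,  90.]), 0.64, array([ 0.5244, -0.1022]))]
[(array([430., 273.]), 0.92, array([ 0.4705, -0.3552])), (array([363., 256.]), 0.58, array([ 0.5235, -0.1347])), (array([243., 275.]), 0.7, array([0.4566, 0.2675]))]
75.7583
```

View pics/w10c.png

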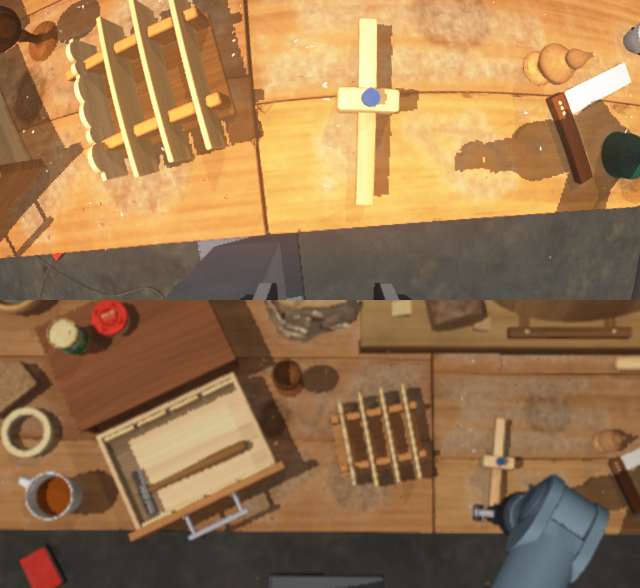

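The hammer lies in the front of the drawer and the gauge hasn't moved. Fetching the gauge.

```bash
python3 - <<'E'
from h import *
d=np.radians(174.4); p=np.array([.4651,-.3483])+.024*np.array([np.cos(d),np.sin(d)])
fetch(p.tolist(),174.4,.030,.045)
if put(.045,-.054,.056):
    move_gripper(.036); print(read_finger_gap()); Q=down(CY); movel(dr(.045,-.054,.27),Q,.15)
    move_ptp(dr(.0,-.02,.32),Q); save('wrist','w11.png'); print(read_time_s())
import glob; f=sorted(glob.glob('pics/put*.png'))[-1]
cv2.imwrite('pics/w11c.png',np.hstack([cv2.resize(cv2.imread(x),(400,300)) for x in(f,'pics/w11.png')]))
E
```

```text
ft [-0.2  0.3  0.7]
gap 0.01676079198400318 78.2214903831482
gap 0.016792615874197923 [0.   0.13 0.01]
0.076 [-0.2  0.6  0.1]
0.064 [ 0.1 -0.8 -0.6]
0.06 [-0.3 -0.3 -0.5]
0.058 [-0.4 -0.5 -1.4]
0.056 [ 1.3  0.1 -0.6]
0.03595548958756447
88.575
```

View pics/w11c.png

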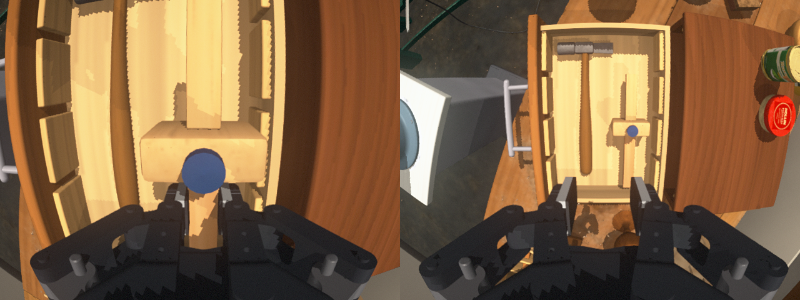

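Both tools lie inside the drawer, clear of each other, with the gauge upright. Pushing it shut by the handle.

```bash
python3 - <<'E'
from h import *
ax=np.array([np.cos(CY),np.sin(CY),0]); Q=down(CY)
g=np.array([.5500,.305,.086]); h=g-ax*.2235
movel(dr(0,-.02,.32),Q) ; move_ptp([h[0],h[1],.2],Q); move_gripper(.042,60); movel(h.tolist(),Q,.1); print(read_ft_force().round(1))
move_gripper(0,60); print(read_finger_gap()); f0=read_ft_force()
for s in (.15,.08,.03,.008,.003,.001,0,-.001,-.002,-.003):
    movel((g-ax*s).tolist(),Q,.08); f=read_ft_force(); print(s,((f-f0)@ax).round(1),f.round(1),read_eef_pos().round(4))
    if (f-f0)@ax<-12: break
move_gripper(.042); p=read_eef_pos(); movel([p[0],p[1],.24],Q,.15)
move_ptp([.42,-.02,.35],down(CY))
save('top','top12.png'); print([(np.round(a['at']),round(a['confidence'],2),atz('top',a['at'],.084)[:2].round(4)) for a in tip_of('top','drawer_handle')[:2]])
for n in ('mug','goblet','finial'): print(n,[(round(a['confidence'],2),atz('top',a['at'],0)[:2].round(3)) for a in tip_of('top',n)[:1]])
move_ptp((g-ax*.0015)[:2].tolist()+[.2],Q); P=camera_params('wrist'); save('wrist','w12.png')
print([(np.round(a['at']),atz('wrist',a['at'],.084,P)[:2].round(4)) for a in tip_of('wrist','drawer_handle')[:1]],read_time_s())
cv2.imwrite('pics/w12c.png',np.hstack([cv2.resize(cv2.imread(x),(400,300)) for x in('pics/top12.png','pics/w12.png')]))
E
```

```text
[0.2 0.4 0. ]
0.00873642462802502
0.15 3.7 [1.8 0.8 3.7] [0.4162 0.2403 0.0865]
0.08 3.0 [0.9 1.  4.2] [0.4785 0.2707 0.0865]
0.03 2.8 [0.7 0.7 4.6] [0.5235 0.2927 0.0865]
0.008 3.4 [1.2 1.1 5.8] [0.5432 0.3023 0.0865]
0.003 2.8 [0.8 0.6 5.5] [0.5471 0.3042 0.0866]
0.001 1.7 [-0.6  0.9  7.3] [0.5483 0.3048 0.0866]
0 1.3 [-0.6  0.   8.2] [0.5489 0.3051 0.0866]
-0.001 -0.1 [-2.  -0.3  9.1] [0.5492 0.3052 0.0865]
-0.002 -2.0 [-3.6 -1.2 10.4] [0.5492 0.3052 0.0865]
-0.003 -4.0 [-5.1 -3.  12.6] [0.5492 0.3052 0.0865]
[(array([231., 244.]), 0.6, array([0.5533, 0.2932]))]
mug [(0.76, array([0.415, 0.549]))]
goblet [(0.56, array([0.632, 0.066]))]
finial [(0.78, array([ 0.528, -0.577]))]
[(array([325., 238.]), array([0.5502, 0.3036]))] 101.0833
```

View pics/w12c.png

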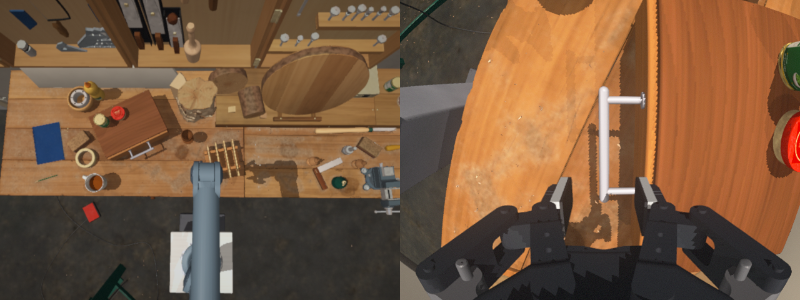

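The drawer hit its hard stop with the handle back at its starting place. The mug, goblet and finial are unmoved. Handing in.

```bash
python3 -c "
from h import *
print(sign_off())"
```

```text
the job is handed in; nothing more can be done
None
```

The job is done and handed in at about 101 s: all three dividers stand in their own rack slots, the hammer and gauge lie in the shut drawer, and the mug, goblet and finial show no shift in the last picture.

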